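# Set the paper tray's end guide to its click stop

### The job

The copier's paper tray on the counter has been loaded, but its sliding end guide still stands back from the paper. With your fingertips push the guide from behind along its rail, over any click stop for a longer paper, until it clicks into the stop right at the end of the stack that is in the tray; leave it clicked in and take your hand away. Do not pinch or hook the guide by its paper side, do not ram it into the paper, and leave both stacks and the other things on the counter where they are.

Things in the scene. Friction and masses are not known exactly. Their poses are not given: they have to be found in the camera images.
- tray: open cream plastic copier paper tray, fixed on the counter, 262 (its x) x 480 mm (its y) inside, floor 10 mm and walls 60 mm above the counter (cover panel on the -x side 74 mm). Origin under it on the rail's line, z up; lead wall, where the paper stands, at y = -235 mm, rear wall at y = +245 mm. The guide's rail is a 30 mm channel in the floor along y at x = 0, with V notches as click stops
- tray_lead (a point): point on the tray's floor, on the rail's line, at the inner face of the lead wall (tray y = -235 mm). Two upright dark width guides (40 mm high, 4 mm thick) flank the paper from 20 to 170 mm from this wall, at tray x = +-112 mm
- guide (a joint): travel of the end guide, m: 0 = paper face 390 mm from the lead wall; grows as it is pushed to that wall (tray -y), to 0.256. Click stops: 0.0315 (legal, 356 mm paper), 0.1085 (letter), 0.2475 (half-letter), face then 2 mm clear of that stack. Starts at 0.004 to 0.07. Slides at about 2 N; within 4 mm of a stop it is drawn in by itself; pushing it on out of a stop takes 8 to 10 N. Stays where left
- guide_push (a point): middle of the flat back of the end guide (side away from the paper), where to push; 38 mm above the counter, 18 mm behind the paper face. The guide is a dark upright plate 100 wide (tray x) x 18 thick (tray y), top 58.5 mm above the counter; its foot plate reaches 30 mm back from the back, top 14 mm above the counter: stay above it. Free behind this point: 72 mm to the rear wall at joint 0
- guide_face: paper side of the end guide: front plate 100 wide x 3 thick x 44 mm high; moves with the guide; origin on the rail's line in the plane of the paper face, at tray-floor height; axes as the tray's. Fingers must not press on it
- letter: squared stack of plain letter paper, 216 (x) x 279 (y) x 30 mm high, loose, 1.35 kg. Origin: underside, middle of the short edge that faces the lead wall; it runs 279 mm along its +y. The two stacks change places at random: one is in the tray with this edge at the lead wall, the other, the spare, lies on a flat 10 mm carton on the counter beyond the tray's rear wall
- half_letter: squared stack of plain half-letter paper, 216 (x) x 140 (y) x 30 mm high, loose, 0.68 kg. Origin: underside, middle of the short edge that faces the lead wall; it runs 140 mm along its +y. The two stacks change places at random: one is in the tray with this edge at the lead wall, the other, the spare, lies on a flat 10 mm carton on the counter beyond the tray's rear wall
- stapler: black desk stapler, 152 x 38 x 50 mm, loose, on the counter at the tray's +x side; origin under its centre. Leave it alone
- tape_roll: roll of brown parcel tape lying flat, 108 mm across, 48 mm high, loose, on the counter at the tray's +x side; origin under its centre. Leave it alone
- pen_cup: white cup with pens, 80 mm across, cup 95 mm and pens about 150 mm high, loose, on the counter at the tray's +x side; origin under its centre. Leave it alone

How it is judged:
By the outcome, as a careful person would: the job done as asked, in the order asked, and still so for the second after the job is handed in, with the robot touching nothing.
It also fails if it takes over 64 s, if anything falls off the work surface, if the arm or the gripper's body presses on something with over 40 N, if the wrist force passes 120 N, or if a joint passes its speed limit or range.

### The arm

A 6-joint arm with a two-finger parallel gripper is mounted at the origin on the work surface. World frame = base frame: x ahead of the robot, y to its left, z up, the work surface at z = 0. Lengths are in m, angles in rad, forces in N, time in s.
With the tool pointing down it reaches from about 0.4 to 0.825 m from the base axis. Payload 7 kg.
Tool frame: the origin (TCP) lies midway between the tips of the shut fingers; the grasp point (between the pads) lies 19 mm behind it (arm.hold_point_z is the distance from the TCP to the grasp point, in m); z points along the fingers, x is the direction in which the jaws open and shut, and the axes are right-handed (so a half turn about z gives the same grasp; the last joint's range is limited). The gripper opens to 88 mm and grips with 3 to 60 N. Pads are 19 mm wide; open, the fingers measure 130 mm over their backs; the gripper's body (78 mm by 193 mm) begins 47 mm behind the grasp point.
Start: joints at [-0.863, 0.359, 0.012, 0, -1.224, -0.288], TCP at [0.275, -0.616, 0.227] pointing down, gripper open.
Joint ranges: [-3.07, 3.07], [-1.43, 2.12], [-1.02, 1.25], [-3.03, 1.67], [-3.05, -0], [-3.03, 3.03]. Speed limits (rad/s): [2.39, 2.39, 3.01, 3.14, 3.14, 3.14].

### API

Orientations are given as [roll, pitch, yaw] about the fixed x, y, z axes, in that order (R = Rz(yaw) Ry(pitch) Rx(roll)).
In Python, from station import readout, viewer, job, arm gives the robot as it stands.
- The arm moves only by the tool apply_moves, never from a script. Its argument "deltas" is text: rows parted by semicolons, each of 4 numbers parted by spaces: the shift along the tool's x, y, z in cm, then the turn about the tool's z in rad. A call has 1 to 10 rows; each row shifts and turns the commanded pose from where the row before left it, along the tool's axes as they then stand; what a row does not reach is not made up. A row lasts 1/8 s, in which the tool goes at most 62.5 mm and 10.7 degrees, less where a joint would pass 70% of its speed; a pose out of reach is approached as far as the arm can. A call is refused whole if a number of a shift passes 6.25 or a number of a turn 0.188, either way. A call with a gripper value outside its range is refused whole. "gripper" is the closure, from -1 (fully open) to 1 (shut), so that 0 is half open, set as the call begins (left out, the last holds). The fingers move at their own pace and stop on an object; "squeeze" is the grip in N (left out, the last holds). Time passes only in rows, so rows that do not move let the fingers close. It gives the time, the measured TCP pose, the force and the opening at its end, in the units of the state.
- readout.get_state(): the state, without advancing time (a new reading comes with each control period).
- viewer.grab_frame(name): name is "scene" or "top" or "wrist"; returns a dict with "image" (420x560x3 uint8, red, green, blue), "camera_matrix" (3x3 intrinsics, pixels), "k1" (the pictures are not rectified: a ray, as slopes to the right and down, at radius r is drawn at 1 + k1 r^2 times it, then the intrinsics apply), "cam_to_world" (4x4, takes a point from camera to world coordinates). Camera axes: x right, y up, looking along -z (the intrinsics and any distortion apply to the point x, -y, -z); pixel columns grow to the right and rows downward; lengths in m; the calibration is good to about 2 mm. A picture is of the moment at which its call begins. There is no depth.
- job.job_done(): hands the job in, once; it reports no verdict.
Trained networks look in the newest picture that a camera, given by its name, has taken for a name from the list of things; names that differ only in an ending like _2 or _b are one class to them, and where a whole thing is asked for, a point or a joint stands for the part that bears it (a point fixed in the world has none). Each returns a list of dicts, best first, with "conf" (0 to 1); they miss things now and then, are a little off and sometimes report something else, mostly with a low value. They report only what shows in the picture. A call takes as long as a camera call.
- viewer.silhouettes(camera, query): "region" (420x560 bool, what is visible of it) and "extent" ([left, top, width, height] in pixels, round what is visible of it).
The state is a dict: "t": time; "q": joint angles; "qd": joint speeds; "joint_efforts": joint torques, N m; "eef_pos": TCP position; "ee_rot": TCP orientation; "force": force on the tool from outside, world axes, zero at the start; "moment": the same for the moment, N m; "width": finger opening in m.
Only numpy, scipy, OpenCV 4.12 (cv2) and the standard library are available. Lean on these libraries where they do the work, as an engineer would, in place of code of your own. Each camera call takes 0.05 s, during which the arm holds its last target.

## Working session

There is one attempt and no reset: what is moved stays moved. The work goes in short steps, Python scripts to look and compute and a tool call to move; the robot and the scene stay as the last step left them, time stands still between calls to the robot, and variables do not carry over. Pictures are saved under pics/ and viewed, and the job is handed in when it is done.

Besides the shell and the picture viewer there is one more tool, called after "Emit:" as name(argument=value, ...) on one line, values as JSON. apply_moves: Moves the arm, as the interface text tells. Its arguments: {"type":"object","properties":{"deltas":{"type":"string"},"gripper":{"type":"number"},"squeeze":{"type":"number"}},"required":["deltas"]}

```bash
mkdir -p pics; ls; cat > h.py <<'E'
import numpy as np,cv2
from station import readout, viewer, job, arm
def grab(n,save=None):
    f=viewer.grab_frame(n)
    if save: cv2.imwrite('pics/'+save,f['image'][:,:,::-1])
    return f
def pix2plane(f,uv,z):
    K=np.array(f['camera_matrix']);T=np.array(f['cam_to_world'])
    uv=np.atleast_2d(np.array(uv,float))
    d=np.c_[(uv[:,0]-K[0,2])/K[0,0],(uv[:,1]-K[1,2])/K[1,1]]
    s=d.copy()
    for _ in range(30): s=d/(1+f['k1']*(s**2).sum(1,keepdims=True))
    r=np.c_[s[:,0],-s[:,1],-np.ones(len(s))]@T[:3,:3].T
    o=T[:3,3]; return o+r*((z-o[2])/r[:,2])[:,None]
def proj(f,P):
    K=np.array(f['camera_matrix']);T=np.array(f['cam_to_world'])
    p=(np.atleast_2d(P)-T[:3,3])@T[:3,:3]
    s=np.c_[p[:,0]/-p[:,2],-p[:,1]/-p[:,2]]
    s=s*(1+f['k1']*(s**2).sum(1,keepdims=True))
    return np.c_[s[:,0]*K[0,0]+K[0,2],s[:,1]*K[1,1]+K[1,2]]
E
python3 - <<'E'
from h import *
print(readout.get_state())
for n in ['scene','top','wrist']:
    f=grab(n,n+'0.png'); print(n,f['k1'],np.round(f['cam_to_world'],3).tolist())
    if n!='wrist':
      for q in ['tray','guide','letter','half_letter']:
        for d in viewer.silhouettes(n,q)[:2]: print(q,d['conf'],d['extent'])
E
```

```text
pics
{'t': 0.0, 'q': array([-8.62895562e-01,  3.59385345e-01,  1.10470937e-02, -3.62921333e-04,
       -1.22411028e+00, -2.88074953e-01]), 'qd': array([ 1.43893831e-03,  1.68420462e-05,  2.26619800e-04,  6.70388751e-04,
       -3.24688577e-05, -7.82179967e-04]), 'joint_efforts': array([ 3.24252669e-04, -5.82723498e+01,  2.93041545e+01,  6.99675098e+00,
        6.74502837e-03, -2.27330665e-04]), 'eef_pos': array([ 0.27488634, -0.6159414 ,  0.22561627]), 'ee_rot': array([-3.14145031e+00, -1.68106125e-03,  1.99049842e+00]), 'force': array([0.35503957, 0.24732076, 1.07469173]), 'moment': array([-0.02355443,  0.01001352, -0.01312443]), 'width': 0.08780638123343798}
scene -0.036817518177009685 [[0.522, -0.589, 0.617, 1.216], [0.853, 0.359, -0.378, -0.387], [0.001, 0.724, 0.69, 0.749], [0.0, 0.0, 0.0, 1.0]]
tray 0.56 [133.4, 148.2, 221.7, 136.8]
guide 0.56 [288.3, 179.3, 30.6, 39.6]
letter 0.79 [140.3, 178.1, 130.3, 86.3]
half_letter 0.68 [328.2, 163.4, 87.1, 69.1]
top -0.18324709276043163 [[-0.012, 0.995, -0.099, 0.481], [-1.0, -0.011, 0.01, 0.016], [0.009, 0.099, 0.995, 1.088], [0.0, 0.0, 0.0, 1.0]]
tray 0.56 [170.0, 160.2, 277.3, 180.0]
guide 0.95 [220.3, 205.6, 29.9, 55.6]
letter 0.57 [286.3, 190.7, 151.3, 124.7]
wrist -0.041593734005068064 [[-0.407, -0.873, -0.268, 0.203], [0.913, -0.389, -0.12, -0.649], [0.0, -0.294, 0.956, 0.385], [0.0, 0.0, 0.0, 1.0]]
```

View pics/scene0.png

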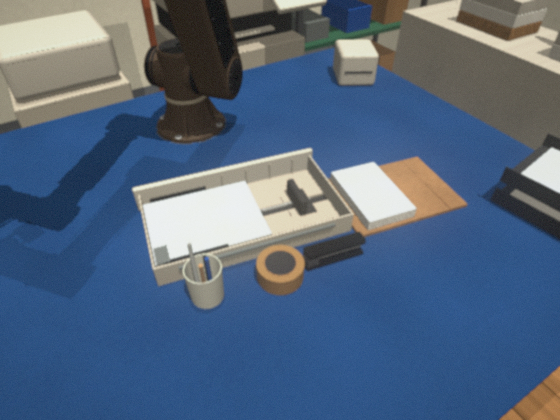

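View pics/top0.png

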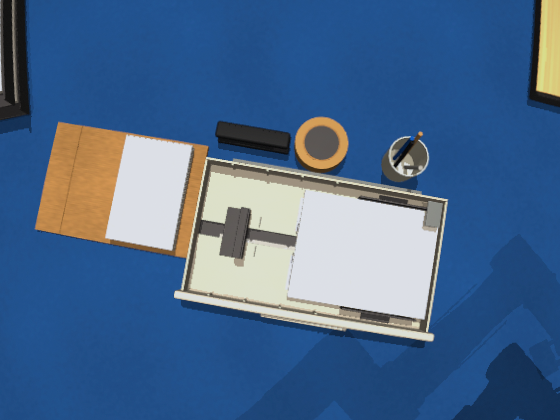

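The letter stack is in the tray, so the target stop is 0.1085. The guide shows at about (235,232) in the top view, the tray's lead wall is on the right, and the half-letter stack is on the carton.

```bash
python3 - <<'E'
from h import *
f=grab('top'); im=f['image']
cv2.imwrite('pics/z.png',cv2.resize(im[150:350,165:455],None,fx=2.7,fy=2.7,interpolation=cv2.INTER_CUBIC)[:,:,::-1])
cv2.imwrite('pics/z2.png',cv2.resize(im[190:275,185:305],None,fx=6.5,fy=6.5,interpolation=cv2.INTER_CUBIC)[:,:,::-1])
g=(im.min(2)>195).astype(np.uint8); g[:,:270]=0
n,l,s,c=cv2.connectedComponentsWithStats(g); i=1+s[1:,4].argmax(); print(s[i])
m=(l==i).astype(np.uint8); m=cv2.morphologyEx(m,cv2.MORPH_OPEN,np.ones((7,7)))
ct=max(cv2.findContours(m,0,1)[0],key=cv2.contourArea)[:,0]
P=pix2plane(f,ct,0.04)[:,:2]
r=cv2.minAreaRect((P*1000).astype(np.float32)); print(r, cv2.boxPoints(r))
for n in ['top','scene']:
  d=viewer.silhouettes(n,'guide') if n=='top' else None
  if d:
    ct=max(cv2.findContours(d[0]['region'].astype(np.uint8),0,1)[0],key=cv2.contourArea)[:,0]
    print(cv2.minAreaRect((pix2plane(f,ct,0.0585)[:,:2]*1000).astype(np.float32)))
E
```

```text
[  270   183   168   136 17424]
((506.42864990234375, -133.6048126220703), (345.0826416015625, 234.8201904296875), 82.8329086303711) [[ 368.40912  -290.1495  ]
 [ 601.39453  -319.44647 ]
 [ 644.4482     22.93988 ]
 [ 411.46277    52.236847]]
((546.486083984375, 92.5), (47.18782424926758, 100.83915710449219), 79.60967254638672)
```

View pics/z.png

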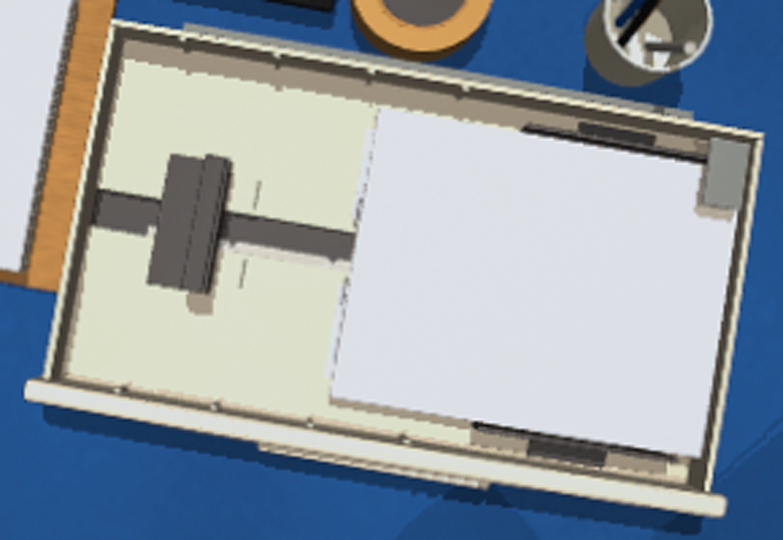

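View pics/z2.png

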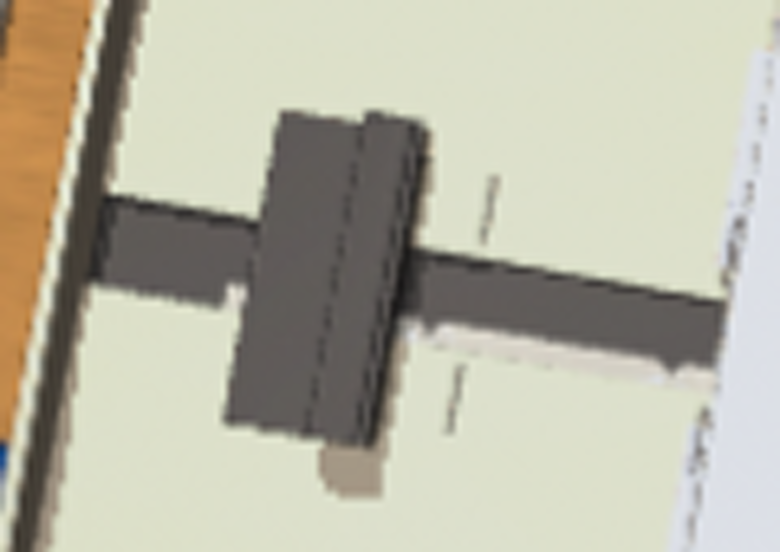

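```bash
python3 - <<'E'
from h import *
f=grab('top')
a=lambda L,s,o:np.array(L,float)/s+np.array(o)-.3
p=pix2plane(f,a([(380,108),(330,398),(697,455)],2.7,(165,150)),.04)[:,:2]*1000
print('paper',p.round(1), np.linalg.norm(p[0]-p[1]),np.linalg.norm(p[2]-p[1]))
# tray wall-top inner corners z=.06 : TL, TR 
w=pix2plane(f,a([(128,32),(750,142),(65,378),(706,487)],2.7,(165,150)),.06)[:,:2]*1000
print('tray',w.round(1),np.linalg.norm(w[1]-w[0]))
g=pix2plane(f,a([(363,118),(308,432),(410,150),(362,440),(425,120),(378,445)],6.5,(185,190)),.0585)[:,:2]*1000
print('guide',g.round(1),np.linalg.norm(g[0]-g[1]))
ft=pix2plane(f,a([(282,112),(227,424)],6.5,(185,190)),.014)[:,:2]*1000
print('foot',ft.round(1))
r=pix2plane(f,a([(105,197),(720,302)],6.5,(185,190)),.010)[:,:2]*1000; print('rail +x edge',r.round(1))
d=(r[0]-r[1]);print('yaw',np.degrees(np.arctan2(-d[0],d[1])))
E
```

```text
paper [[ 629.9  -47.5]
 [ 417.3   -7.7]
 [ 369.5 -278.9]] 216.31147744293062 275.3577396878203
tray [[ 685.3  137.1]
 [ 599.7 -320.4]
 [ 434.3  182.7]
 [ 348.1 -279.7]] 465.5065073034986
guide [[592.8  81.2]
 [498.7  98.1]
 [583.   67.1]
 [496.2  82. ]
 [592.   62.5]
 [494.6  77.2]] 95.64170049071346
foot [[599.8 109.5]
 [502.2 127. ]]
rail +x edge [[573.9 165.8]
 [538.9 -27.4]]
yaw -10.2921345295342
```

Fit: tray +y lies along world (0.18, 0.98). The middle of the guide's back is at about (0.546, 0.089), and the travel to the letter stop is about 98 mm. First I turn the jaw axis across the tray, shut the fingers and travel high.

Emit:
apply_moves(deltas="0 0 0 -0.16; 0 0 0 -0.16; 0 0 0 -0.16; 0 0 0 -0.16; 0 0 0 -0.16; 0 0 0 -0.16; 0 0 0 0", gripper=1, squeeze=20)

```text
t: 1.58
eef_pos: [0.2751, -0.6164, 0.2266]
ee_rot: [-3.142, -0.0, 2.95]
force: [-0.6, -0.1, 0.5]
width: 0.0229
```

Emit:
apply_moves(deltas="-0.5 3 0 0; -0.9 5 0 0; -0.9 5 0 0; -0.9 5 0 0; -0.9 5 0 0; -0.9 5 0 0; -0.9 5 0 0; -0.9 5 0 0; -0.9 5 0 0; -0.9 5 0 0")

```text
t: 2.82
eef_pos: [0.4511, -0.1598, 0.227]
ee_rot: [3.141, 0.001, 2.946]
force: [1.5, -0.4, -0.0]
width: 0.0004
```

Emit:
apply_moves(deltas="-0.9 5 0 0; -0.9 5 0 0; -0.9 5 0 0; -0.9 5 0 0; -0.9 5 0 0; -0.5 3 0 0; 0 0 0 0; 0 0 0 0")

```text
t: 3.82
eef_pos: [0.5526, 0.1038, 0.2264]
ee_rot: [-3.141, -0.0, 2.949]
force: [-0.1, -0.2, 0.0]
width: 0.0003
```

```bash
python3 - <<'E'
from h import *
f=grab('wrist','w1.png'); print(np.round(f['cam_to_world'],3).tolist())
c=np.array([.0,0]);
u=np.array([np.sin(.18),np.cos(.18)]);v=np.array([u[1],-u[0]])
B=np.array([.5457,.0892])
P=[np.r_[B+s*.05*v-k*.018*u,.0585] for s in(1,-1) for k in (0,1)]+[np.r_[B+s*.05*v+.03*u,.014] for s in(1,-1)]
print(proj(f,P).round(1))
s=viewer.silhouettes('wrist','guide'); print([(d['conf'],d['extent']) for d in s])
E
```

```text
[[-0.981, -0.184, -0.056, 0.538], [0.192, -0.938, -0.288, 0.025], [0.0, -0.294, 0.956, 0.385], [0.0, 0.0, 0.0, 1.0]]
[[231.7 171.6]
 [230.7 152.1]
 [339.8 170.2]
 [340.5 150.7]
 [238.6 191.1]
 [332.3 189.9]]
[(0.76, [227.8, 145.6, 113.2, 47.7]), (0.32, [232.8, 145.1, 105.4, 13.6])]
```

View pics/w1.png

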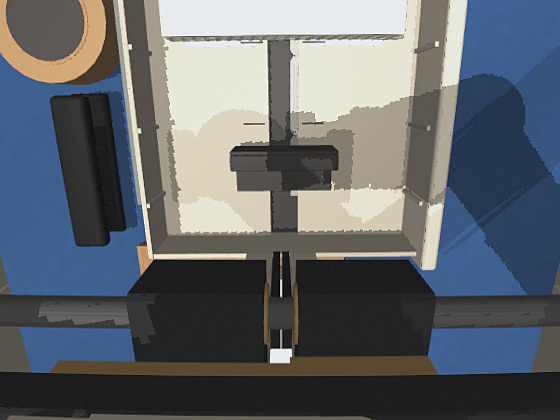

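```bash
python3 - <<'E'
from h import *
f=grab('wrist'); im=f['image']
cv2.imwrite('pics/w1z.png',cv2.resize(im[20:240,210:360],None,fx=2.7,fy=2.7,interpolation=cv2.INTER_CUBIC)[:,:,::-1])
for c in (245,270,320):
  print(c,im[135:200,c].mean(1).round().astype(int).tolist())
for c in (240,330):print(c,im[25:48,c].mean(1).round().astype(int).tolist())
for r in (160,182):print(r,im[r,222:245].mean(1).round().astype(int).tolist(),im[r,325:345].mean(1).round().astype(int).tolist())
for n,uv,z in [('rail',[(283,60),(283,130),(283,230)],.01)]:print(pix2plane(f,uv,z).round(4))
E
```

```text
245 [206, 206, 206, 205, 207, 207, 210, 203, 109, 122, 123, 72, 29, 37, 38, 35, 39, 68, 87, 83, 69, 59, 82, 84, 83, 83, 82, 81, 81, 80, 80, 80, 81, 80, 80, 79, 66, 71, 87, 82, 82, 81, 83, 83, 82, 81, 80, 81, 80, 79, 81, 78, 80, 79, 78, 67, 136, 217, 206, 205, 203, 203, 202, 202, 203]
270 [48, 44, 45, 46, 43, 47, 47, 46, 45, 50, 48, 37, 31, 36, 37, 36, 38, 49, 50, 48, 41, 47, 50, 48, 48, 50, 51, 49, 49, 48, 46, 47, 49, 48, 49, 43, 55, 85, 80, 79, 81, 81, 81, 81, 81, 77, 78, 79, 79, 80, 80, 80, 80, 79, 78, 71, 83, 118, 113, 111, 110, 113, 111, 111, 110]
320 [161, 162, 160, 116, 122, 123, 123, 122, 125, 123, 97, 26, 34, 38, 36, 35, 39, 49, 49, 44, 40, 47, 55, 74, 70, 68, 69, 67, 68, 67, 64, 66, 65, 66, 64, 55, 58, 67, 66, 68, 67, 67, 66, 66, 66, 61, 47, 45, 57, 80, 77, 76, 75, 76, 67, 103, 177, 208, 201, 198, 200, 200, 200, 200, 199]
240 [233, 233, 234, 233, 233, 233, 233, 233, 235, 242, 208, 117, 120, 111, 100, 88, 235, 228, 206, 234, 236, 236, 227]
330 [233, 233, 233, 234, 234, 233, 234, 234, 240, 223, 117, 129, 137, 113, 99, 226, 241, 234, 233, 233, 237, 205, 220]
160 [206, 206, 205, 206, 205, 207, 213, 178, 88, 76, 83, 83, 84, 81, 85, 84, 83, 84, 82, 84, 81, 84, 83] [70, 68, 69, 70, 70, 69, 72, 49, 49, 52, 49, 51, 44, 51, 133, 123, 122, 122, 120, 122]
182 [204, 204, 204, 205, 206, 205, 205, 205, 204, 204, 205, 205, 206, 208, 222, 107, 70, 80, 80, 80, 81, 82, 81] [48, 43, 47, 46, 43, 33, 116, 218, 214, 219, 116, 118, 120, 121, 121, 122, 121, 122, 121, 121]
[[ 0.5289 -0.0104  0.01  ]
 [ 0.5417  0.0559  0.01  ]
 [ 0.5626  0.1635  0.01  ]]
```

View pics/w1z.png

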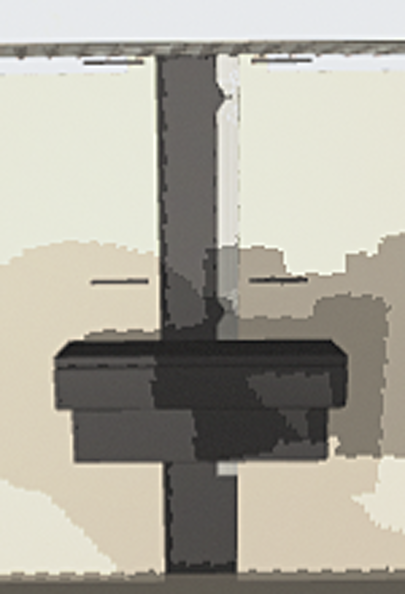

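```bash
python3 - <<'E'
from h import *
f=grab('wrist')
t=pix2plane(f,[(240,35.2),(330,34.7)],.04);b=pix2plane(f,[(240,40.5),(330,39.5)],.01)
fr=pix2plane(f,[(245,151.7),(320,151.7)],.0585);bk=pix2plane(f,[(245,170.5),(320,170.5)],.0585);fo=pix2plane(f,[(245,190.5),(320,190)],.014)
for n,p in zip(('ptop','pbot','front','back','foot'),(t,b,fr,bk,fo)):
    for yaw in (.18,.193):
        u=np.array([np.sin(yaw),np.cos(yaw)]); print(n,yaw,(p[:,:2]@u).round(4))
m=pix2plane(f,[(230,165),(339,165)],.0585);print('xmid',m.mean(0))
s=readout.get_state();print(s['eef_pos'],s['eef_pos'][:2]@u)
E
```

```text
ptop 0.18 [0.066  0.0666]
ptop 0.193 [0.0733 0.0729]
pbot 0.18 [0.0661 0.0663]
pbot 0.193 [0.0734 0.0725]
front 0.18 [0.1669 0.1677]
front 0.193 [0.1741 0.1741]
back 0.18 [0.1842 0.1851]
back 0.193 [0.1915 0.1915]
foot 0.18 [0.2146 0.215 ]
foot 0.193 [0.2219 0.2213]
xmid [0.54598411 0.08314597 0.0585    ]
[0.55271137 0.10316127 0.22686459] 0.20725817795624463
```

Emit:
apply_moves(deltas="0.25 3.3 0 0; 0 0 3 0; 0 0 4 0; 0 0 4 0; 0 0 4 0; 0 0 3 0; 0 0 1 0; 0 0 0 0; 0 0 0 0")

```text
t: 5.15
eef_pos: [0.5576, 0.1372, 0.038]
ee_rot: [3.14, 0.002, 2.951]
force: [0.1, 0.3, 1.2]
width: 0.0007
```

```bash
python3 - <<'E'
from h import *
s=readout.get_state();print(s['eef_pos'],s['eef_pos'][:2]@[np.sin(.193),np.cos(.193)],s['force'])
grab('wrist','w2.png')
E
```

```text
[0.55759415 0.13718418 0.03796105] 0.24158592969106746 [0.12833664 0.29626536 1.15335175]
```

View pics/w2.png

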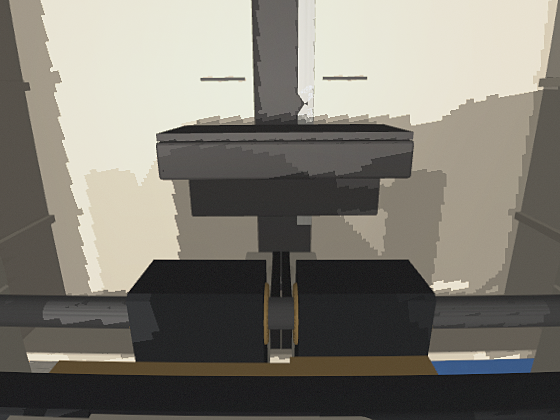

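Emit:
apply_moves(deltas="0 -0.5 0.8 0; 0 -1 0 0; 0 -1 0 0; 0 -0.6 0 0; 0 -0.3 0 0; 0 -0.2 0 0; 0 0 0 0")

```text
t: 6.08
eef_pos: [0.55, 0.1015, 0.0286]
ee_rot: [3.141, 0.0, 2.951]
force: [-0.1, 0.2, -0.4]
width: 0.0007
```

Emit:
apply_moves(deltas="0 -0.2 0 0; 0 -0.2 0 0; 0 -0.2 0 0; 0 0 0 0")

```text
t: 6.58
eef_pos: [0.5488, 0.0955, 0.0286]
ee_rot: [-3.141, 0.0, 2.951]
force: [0.7, 1.3, -1.0]
width: 0.0005
```

Emit:
apply_moves(deltas="0 -0.3 0 0; 0 -0.3 0 0; 0 -0.3 0 0; 0 -0.3 0 0; 0 -0.3 0 0; 0 0 0 0")

```text
t: 7.32
eef_pos: [0.5453, 0.08, 0.0285]
ee_rot: [-3.141, -0.001, 2.95]
force: [-0.2, -0.4, 0.0]
width: 0.0002
```

Emit:
apply_moves(deltas="0 -0.3 0 0; 0 -0.2 0 0; 0 -0.2 0 0; 0 -0.2 0 0")

```text
t: 7.82
eef_pos: [0.5443, 0.0734, 0.0286]
ee_rot: [3.14, 0.0, 2.951]
force: [-1.7, 8.5, -1.8]
width: 0.0003
```

Emit:
apply_moves(deltas="0 -0.2 0 0; 0 -0.2 0 0; 0 -0.2 0 0; 0 -0.2 0 0; 0 -0.2 0 0; 0 0 0 0")

```text
t: 8.57
eef_pos: [0.5421, 0.0616, 0.0286]
ee_rot: [-3.141, -0.0, 2.95]
force: [0.1, 0.9, -0.6]
width: 0.0007
```

```bash
python3 - <<'E'
from h import *
s=readout.get_state();print(s['eef_pos'],s['eef_pos'][:2]@[np.sin(.193),np.cos(.193)],s['force'])
grab('wrist','w3.png')
E
```

```text
[0.54206517 0.0616415  0.0285519 ] 0.16446731057924444 [ 0.07176157  0.93601541 -0.59580678]
```

View pics/w3.png

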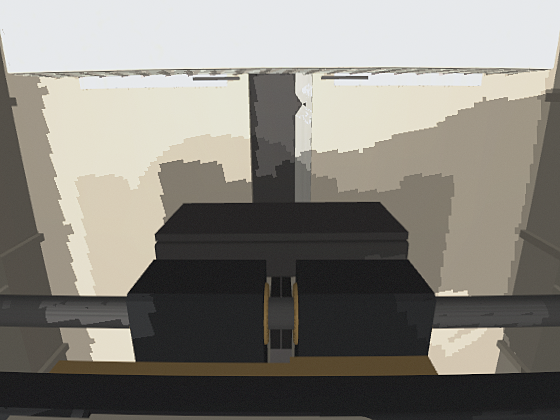

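Emit:
apply_moves(deltas="0 -0.4 0 0; 0 -0.6 0 0; 0 -0.6 0 0; 0 -0.6 0 0; 0 -0.6 0 0; 0 -0.6 0 0; 0 -0.6 0 0; 0 -0.4 0 0; 0 -0.3 0 0; 0 0 0 0")

```text
t: 9.88
eef_pos: [0.5334, 0.0157, 0.0286]
ee_rot: [-3.141, 0.0, 2.95]
force: [0.9, 0.7, -1.8]
width: 0.0005
```

```bash
python3 - <<'E'
from h import *
s=readout.get_state();print(s['eef_pos'],s['eef_pos'][:2]@[np.sin(.193),np.cos(.193)],s['force'])
E
```

```text
[0.53342821 0.0157361  0.02861881] 0.11775762374894634 [ 0.90932338  0.70941242 -1.77587047]
```

Emit:
apply_moves(deltas="0 -0.2 0 0; 0 -0.2 0 0; 0 -0.2 0 0; 0 -0.2 0 0; 0 0 0 0")

```text
t: 10.5
eef_pos: [0.5314, 0.0076, 0.0285]
ee_rot: [-3.141, -0.001, 2.95]
force: [0.3, 0.7, 0.4]
width: 0.0003
```

Emit:
apply_moves(deltas="0 -0.1 0 0; 0 -0.1 0 0; 0 0 0 0")

```text
t: 10.88
eef_pos: [0.5311, 0.006, 0.0284]
ee_rot: [-3.141, -0.001, 2.95]
force: [-0.2, -0.8, -0.3]
width: 0.0008
```

```bash
python3 - <<'E'
from h import *
s=readout.get_state();print(s['eef_pos'],s['eef_pos'][:2]@[np.sin(.193),np.cos(.193)],s['force'])
f=grab('wrist','w4.png');im=f['image']
cv2.imwrite('pics/w4z.png',cv2.resize(im[120:290,130:430],None,fx=2.6,fy=2.6,interpolation=cv2.INTER_CUBIC)[:,:,::-1])
grab('top','t4.png')
E
```

```text
[0.53113959 0.00595713 0.02844965] 0.10772124958414334 [-0.242977   -0.82824238 -0.29131932]
```

View pics/w4z.png

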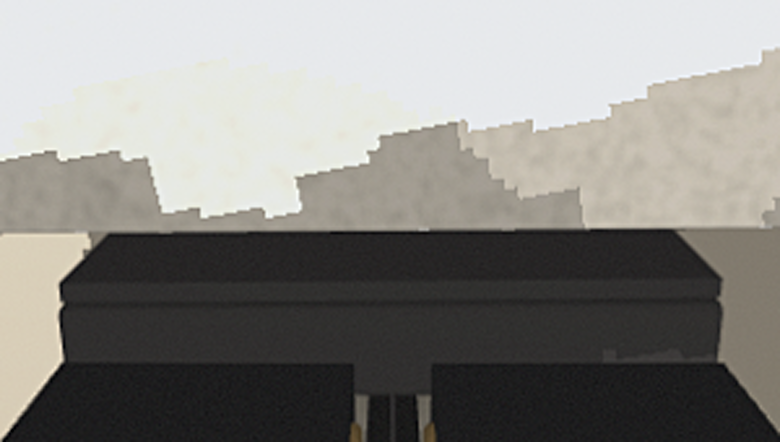

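```bash
python3 - <<'E'
from h import *
u=np.array([np.sin(.193),np.cos(.193)])
s=readout.get_state();print(s['t'],s['eef_pos'][:2]@u,s['force'])
f=grab('wrist');im=f['image']
print(im[200:265,200].mean(1).round().astype(int).tolist())
for r in (227,228,235,236): print(r,(pix2plane(f,[(200,r),(360,r)],.0585)[:,:2]@u).round(4))
# also paper/guide occlusion at z=.04
print((pix2plane(f,[(200,208.5),(360,208.5)],.04)[:,:2]@u).round(4))
E
```

```text
10.975 0.10790800548412721 [-0.54389152 -0.25956327  0.20529749]
[170, 146, 153, 151, 147, 147, 149, 151, 124, 15, 35, 37, 34, 35, 35, 37, 38, 40, 38, 37, 41, 38, 37, 39, 39, 35, 43, 50, 47, 45, 47, 47, 46, 43, 37, 38, 44, 44, 48, 46, 48, 48, 48, 45, 49, 47, 47, 45, 47, 47, 46, 48, 46, 47, 48, 46, 48, 46, 50, 40, 27, 27, 30, 33, 30]
227 [0.0752 0.0751]
228 [0.0756 0.0755]
235 [0.0785 0.0784]
236 [0.0789 0.0788]
[0.0735 0.0734]
```

The guide pulled ahead of the fingers: its front face is at 0.075 m, about 2 mm from the paper, and the contact force is gone. Next I back off, lift and check.

Emit:
apply_moves(deltas="0 1 0 0; 0 2 0 0; 0 2 0 0; 0 1 -2 0; 0 0 -4 0; 0 0 -5 0; 0 0 -5 0; 0 0 -4 0; 0 0 0 0; 0 0 0 0")

```text
t: 12.28
eef_pos: [0.5425, 0.0661, 0.2281]
ee_rot: [3.141, -0.001, 2.951]
force: [-0.0, 1.4, -1.1]
width: 0.0005
```

```bash
python3 - <<'E'
from h import *
u=np.array([np.sin(.193),np.cos(.193)])
s=readout.get_state();print(s['t'],s['eef_pos'],s['force'])
f=grab('wrist','w5.png');im=f['image']
cv2.imwrite('pics/w5z.png',cv2.resize(im[20:220,180:380],None,fx=2.9,fy=2.9,interpolation=cv2.INTER_CUBIC)[:,:,::-1])
print(im[60:200,250].mean(1).round().astype(int).tolist())
grab('top','t5.png')
E
```

```text
12.275 [0.54250005 0.0661273  0.22806571] [-0.02664191  1.42390163 -1.06876351]
[233, 233, 233, 234, 233, 233, 234, 233, 233, 233, 233, 233, 233, 233, 233, 234, 233, 233, 234, 238, 219, 173, 138, 103, 103, 109, 79, 89, 104, 102, 102, 102, 101, 102, 101, 99, 101, 100, 101, 101, 102, 101, 98, 58, 142, 104, 99, 104, 104, 105, 81, 82, 83, 84, 86, 85, 83, 84, 83, 83, 85, 83, 85, 83, 83, 83, 83, 83, 83, 85, 82, 81, 71, 101, 224, 208, 206, 206, 205, 204, 205, 205, 205, 203, 205, 204, 205, 205, 206, 206, 206, 204, 205, 204, 204, 203, 204, 205, 207, 206, 154, 97, 192, 211, 205, 205, 203, 204, 203, 204, 204, 204, 204, 204, 204, 205, 204, 204, 205, 203, 204, 205, 203, 204, 203, 201, 204, 203, 202, 203, 203, 203, 202, 203, 202, 203, 203, 204, 204, 202]
```

View pics/w5z.png

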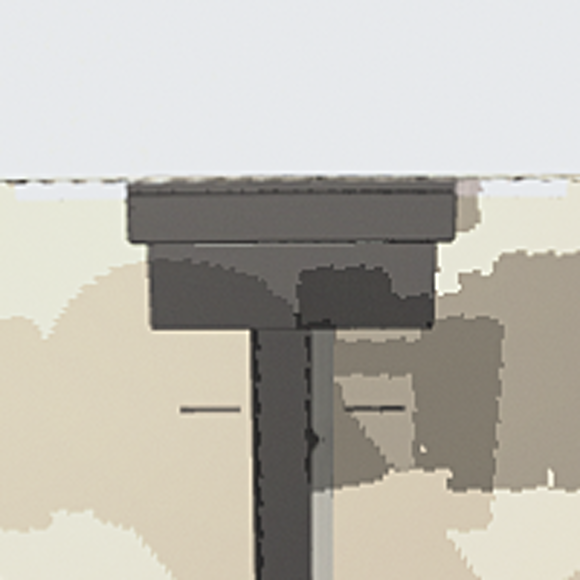

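View pics/t5.png

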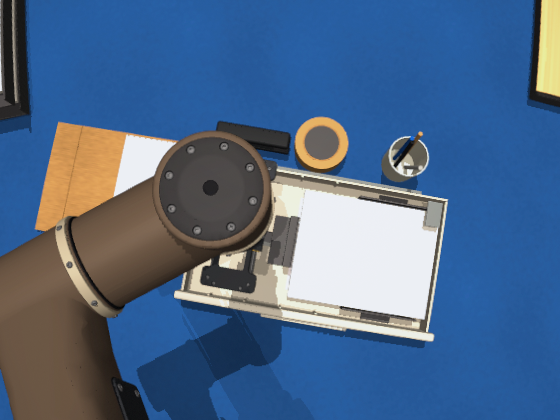

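```bash
python3 - <<'E'
from h import *
u=np.array([np.sin(.193),np.cos(.193)])
f=grab('wrist')
for n,r,z in (('paper',81,.04),('front',84.5,.0585),('back',103.3,.0585),('foot',133,.014),('legal line',160.7,.01)): print(n,pix2plane(f,[(250,r)],z)[:,:2]@u)
E
```

```text
paper [0.07298034]
front [0.07671495]
back [0.09249817]
foot [0.12230834]
legal line [0.15146769]
```

```bash
python3 -c "
from station import job
print(job.job_done())"
```

```text
the job is handed in; nothing more can be done
None
```

I pushed the end guide from behind with shut fingertips, over the legal stop and into the letter stop, because the letter stack is the one in the tray. I then backed off, lifted the hand clear and handed the job in.

- **Forces:** Leaving the legal stop showed 8.5 N at the end of a move. At the letter stop the contact force fell to zero as the guide drew itself ahead of the fingers.
- **Final position:** The last wrist picture puts the guide's back at 0.0925 m along the tray, exactly where I worked it out for that stop. That leaves the face 1.5 to 2 mm clear of the paper.
- **Cross-check:** The guide face is about 77 mm from the legal line on the tray floor, which matches the spacing between the two stops.
- **Other things:** The letter stack's edge is within 0.5 mm of where it started, and the stapler, tape roll and pen cup look unmoved in the top view. The spare half-letter stack was partly hidden by the arm in that view, so I only saw part of it; the arm did not go near it at low height.
- **Disagreement:** One reading of the guide's front edge in the last picture came out about 2 mm further from the paper than the back and foot edges imply. I put that down to a blurred edge.

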